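# Put the hole punches away in their graded rack

## Task

Move the four steel hole punches from the straight wooden rack to the empty tapered one, so that they end in order of size: the thinnest, shortest punch in the notch at the narrow end, and so on up to the thickest, longest one at the wide end. Lay each punch gently across both combs, seated in its notch with its balance point midway between the combs; do not drop any, and do not disturb the tin, jar, mallet and wax block.

Things in the scene. Friction and masses are not known exactly. Their poses are not given: they have to be found in the camera images.
- punch_s: The thinnest and shortest of four plain steel hole punches: a round bar 12 mm thick, 108 mm long along its x, flat struck head at -x, last 18 mm at +x tapered to the cutting end. Lies level. Origin on the axis at the balance point, 52 mm from the head: grip here from above, across the bar. Seated in a notch of either rack the origin is 38 mm above the bench. About 75 g.
- punch_m: The second smallest of four plain steel hole punches: a round bar 17 mm thick, 122 mm long along its x, flat struck head at -x, last 20 mm at +x tapered to the cutting end. Lies level. Origin on the axis at the balance point, 58 mm from the head: grip here from above, across the bar. Seated in a notch of either rack the origin is 40.5 mm above the bench. About 160 g.
- punch_l: The second largest of four plain steel hole punches: a round bar 23 mm thick, 138 mm long along its x, flat struck head at -x, last 22 mm at +x tapered to the cutting end. Lies level. Origin on the axis at the balance point, 66 mm from the head: grip here from above, across the bar. Seated in a notch of either rack the origin is 44.3 mm above the bench. About 310 g.
- punch_xl: The thickest and longest of four plain steel hole punches: a round bar 30 mm thick, 155 mm long along its x, flat struck head at -x, last 24 mm at +x tapered to the cutting end. Lies level. Origin on the axis at the balance point, 74 mm from the head: grip here from above, across the bar. Seated in a notch of either rack the origin is 49.2 mm above the bench. About 580 g.
- bench_rack: Straight wooden rack, fixed, holding the punches at the start: two parallel combs 8 mm thick, 50 mm apart centre to centre, along its y, 272 mm long, open to the bench between. V notches (45 deg sides, 8 mm flat floor 32 mm above the bench, tooth tips at 56 mm) at y = -84, -28, 28, 84 mm. Origin on the bench under its middle. At least 29 mm is clear between neighbouring punches: open the fingers little.
- graded_rack: Tapered wooden rack, fixed, empty at the start, turned any way: combs and notches as on the straight rack (y = -84, -28, 28, 84 mm), but 50, 61, 72, 83 mm between comb centres at these notches, so -y is the narrow end, +y the wide end. Origin on the bench under its middle; combs lie evenly either side of its y axis. A punch lies along the rack's x, either way round, balance point at x = 0.
- stud_tin: Round flat metal tin, 54 mm across, 30 mm high, between the racks; origin under its centre. Bystander.
- dye_jar: Small amber glass jar with a black lid, 48 mm across, 62 mm high, nearest the robot; origin under its centre. Bystander.
- mallet: White-faced mallet lying on its side: head 52 mm thick and 85 mm long along its x, wooden handle reaching 230 mm to its +y; origin on the bench under the head. Bystander.
- wax_block: Dull yellow block of wax, 60 x 40 x 22 mm; origin under its centre. Bystander.
Not all that is in view belongs to the job. Leave any pink look-alike of the punch_m alone. What is shaped like the punch_l but orange is not meant.

How it is judged:
By the outcome, as a careful person would: the job done as asked, in the order asked, and still so for the second after the job is handed in, with the robot touching nothing.
It also fails if it takes over 102 s, if anything falls off the work surface, if the arm or the gripper's body presses on something with over 40 N, if the wrist force passes 120 N, or if a joint passes its speed limit or range.

## Robot

A 6-joint arm with a two-finger parallel gripper is mounted at the origin on the work surface. World frame = base frame: x ahead of the robot, y to its left, z up, the work surface at z = 0. Lengths are in m, angles in rad, forces in N, time in s.
With the tool pointing down it reaches from about 0.275 to 0.75 m from the base axis. Payload 10.2 kg.
Tool frame: the origin (TCP) lies at the centre of the arm's flange, where the gripper is bolted on; the fingertips stand 173 mm ahead of it and the grasp point (between the pads) lies 155 mm ahead of it (tip_reach is the distance from the TCP to the fingertips, in m); z points along the fingers, y is the line along which they close (so a half turn about z gives the same grasp; the last joint's range is limited). The gripper opens to 85 mm and grips with 20 to 120 N. Pads are 22 mm wide; open, the fingers measure 114 mm over their backs; the gripper's body (76 mm by 85 mm) begins 54 mm behind the grasp point. The pads swing forward as they close: fully open they stand 13 mm farther back than shut.
Start: joints at [0.922, 0.313, 1.498, -0, 1.331, -0.223], TCP at [0.217, 0.478, 0.405] pointing down, gripper open.
Joint ranges: [-2.94, 2.94], [-0.97, 2.17], [0.19, 2.56], [-1.23, 4.37], [0.02, 3.11], [-2.88, 2.88]. Speed limits (rad/s): [2.39, 2.39, 3.01, 3.14, 3.14, 3.14].

## Interface

Orientations are given as a unit quaternion [x, y, z, w].
In Python, from rig import * gives the robot as it stands.
- The arm moves only by the shell command python3 -m jog 'ROWS' [OPENING]. ROWS is JSON, one flat list of numbers, 6 for each row, row after row: the shift along the world's x, y, z scaled (see below), then the turn, a rotation vector about the world's x, y, z scaled (see below). In form: [dx, dy, dz, ax, ay, az, dx, dy, dz, ax, ay, az, ...]. A call has 1 to 20 rows; each row shifts and turns the commanded pose from where the row before left it; what a row does not reach is not made up. The controller multiplies each number of a shift by 0.025 m and each number of a turn by pi/2 rad. A row lasts 1/10 s, in which the tool goes at most 50 mm and 8.59 degrees, less where a joint would pass 70% of its speed; a pose out of reach is approached as far as the arm can. A call with a number of a shift or a turn outside -1 to 1 is refused whole. A call with a gripper value outside its range is refused whole. OPENING is the closure, from -1 (fully open) to 1 (shut), set as the call begins (- or left out, the last holds). The fingers move at their own pace and stop on an object; the grip force is fixed at half the most. Time passes only in rows, so rows that do not move let the fingers close. It gives the time, the measured TCP pose, the force, the opening and the grip force at its end, in the units of the state.
- read_state(): the state, without advancing time (a new reading comes with each control period).
- snapshot(name): name is "side" or "top" or "wrist"; returns a dict with "image" (400x640x3 uint8, red, green, blue), "vertical_fov" (degrees; the focal length in pixels is half the picture's height over the tangent of half this angle, whatever the lens; pixels are square), "cx", "cy" (the principal point, pixels), "D" ([k1, k2, p1, p2, k3] as OpenCV has them; the pictures are not rectified), "T" (4x4, takes a point from camera to world coordinates); the wrist camera has in their place "hand_eye" (4x4, takes a point from camera to tool coordinates, whose origin is the TCP and whose axes are the flange's). Camera axes: x right, y down, z forward; pixel columns grow to the right and rows downward; lengths in m; the calibration is good to about 2 mm. A picture is of the moment at which its call begins: read the wrist's pose just before it. There is no depth.
- sign_off(): hands the job in; it is judged then, once.
The state is a dict: "time_s": time; "q": joint angles; "joint_velocities": joint speeds; "effort": joint torques, N m; "ee_pos": TCP position; "eef_rot": TCP orientation; "wrist_force": force on the tool from outside, world axes, zero at the start; "moment": the same for the moment, N m; "width": finger opening in m; "grasp_force": force on a finger pad.
Only numpy, scipy, OpenCV 4.12 (cv2) and the standard library are available. Lean on these libraries where they do the work, as an engineer would, in place of code of your own. Each camera call takes 0.05 s, during which the arm holds its last target. There are 200 camera calls.

## Working session

There is one attempt and no reset: what is moved stays moved. The work goes in short steps, Python scripts to look and compute and a shell command to move; the robot and the scene stay as the last step left them, time stands still between calls to the robot, and variables do not carry over. Pictures are saved under pics/ and viewed, at most 14 in all, crops included, and the job is handed in when it is done.

```bash
mkdir -p pics; ls
python3 - <<'E'
from rig import *
import cv2
s=read_state();print({k:(v if not hasattr(v,'round') else v) for k,v in s.items()})
for n in("top","side"):
    d=snapshot(n);cv2.imwrite(f'pics/{n}0.png',cv2.cvtColor(d['image'],cv2.COLOR_RGB2BGR))
    print(n,{k:v for k,v in d.items() if k!='image'})
E
```

```text
pics
{'time_s': 0.0, 'q': array([ 9.21601986e-01,  3.13446299e-01,  1.49845265e+00, -5.89841059e-06,
        1.33103370e+00, -2.23387274e-01]), 'joint_velocities': array([0.00011895, 0.00098323, 0.00023434, 0.00023925, 0.00081025,
       0.00081715]), 'effort': array([-2.54028446e-04, -4.12265754e+01, -2.59743744e+01, -2.03449172e-04,
        4.17023824e-03,  1.88709276e-05]), 'ee_pos': array([0.21683196, 0.47808134, 0.40413097]), 'eef_rot': array([ 2.11298029e-01,  9.77421452e-01, -6.08448611e-04, -2.80533079e-04]), 'wrist_force': array([ 0.56509663,  0.00382915, -0.41270475]), 'moment': array([ 0.00888743,  0.04875501, -0.02114239]), 'grasp_force': 0.0, 'width': 0.08543621405622207}
top {'vertical_fov': 50.77069023914828, 'cx': 315.5877778488554, 'cy': 192.26344706186026, 'D': array([-0.02083476,  0.        ,  0.        ,  0.        ,  0.        ]), 'T': array([[-0.01200135, -0.99498791,  0.09927253,  0.40915779],
       [-0.99990266,  0.01264828,  0.00588984, -0.04408436],
       [-0.00711595, -0.09919218, -0.99504285,  1.33113765],
       [ 0.        ,  0.        ,  0.        ,  1.        ]])}
side {'vertical_fov': 47.441046937681904, 'cx': 317.740289945344, 'cy': 202.40167385425852, 'D': array([-0.07370693,  0.        ,  0.        ,  0.        ,  0.        ]), 'T': array([[ 0.99324009, -0.06452102,  0.09649437,  0.43475916],
       [-0.11557559, -0.62696112,  0.77042978, -0.870096  ],
       [ 0.0107893 , -0.77637413, -0.63017997,  0.74596783],
       [ 0.        ,  0.        ,  0.        ,  1.        ]])}
```

View pics/top0.png

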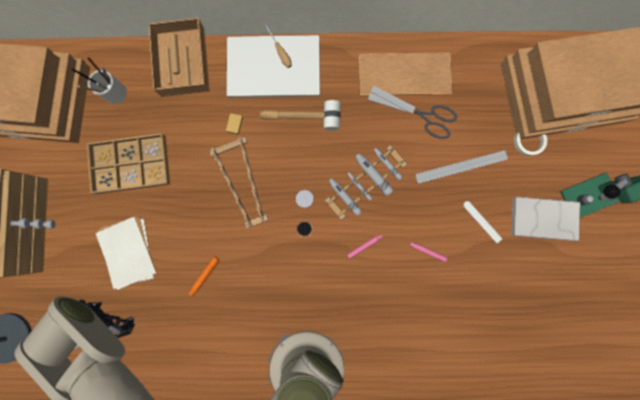

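View pics/side0.png

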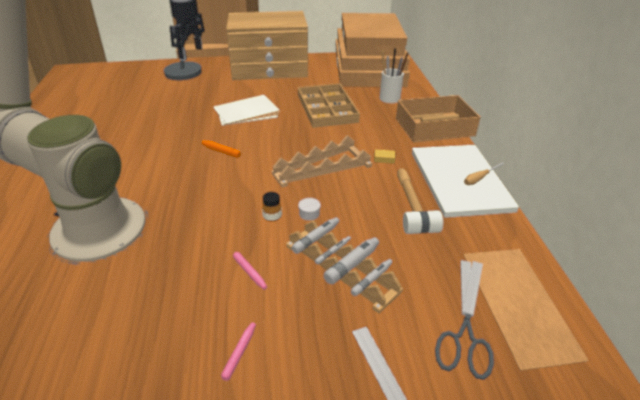

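The top view shows the graded rack running from (228,147), its wide end, to (256,222), its narrow end. The bench rack is at about (366,182) with the punches at (345,197) L, (357,187) S, (374,173) XL and (388,163) M. I'll zoom in for better points.

```bash
cat > h.py <<'E'
import numpy as np, cv2
from rig import *
from scipy.spatial.transform import Rotation as R
def cam(d,s=None):
    h=d['image'].shape[0]; f=h/2/np.tan(np.radians(d['vertical_fov'])/2)
    K=np.array([[f,0,d['cx']],[0,f,d['cy']],[0,0,1]])
    if 'T' in d: T=d['T']
    else:
        W=np.eye(4);W[:3,:3]=R.from_quat(s['eef_rot']).as_matrix();W[:3,3]=s['ee_pos'];T=W@d['hand_eye']
    return K,d['D'],T
def ray(K,D,T,px,z):
    p=cv2.undistortPoints(np.array(px,float).reshape(-1,1,2),K,D).reshape(-1,2)
    v=np.c_[p,np.ones(len(p))]@T[:3,:3].T
    o=T[:3,3]
    return o+v*((np.asarray(z)-o[2])/v[:,2])[:,None]
def proj(K,D,T,P):
    Ti=np.linalg.inv(T)
    return cv2.projectPoints(np.array(P,float),cv2.Rodrigues(Ti[:3,:3])[0],Ti[:3,3],K,D)[0].reshape(-1,2)
def save(im,n): cv2.imwrite(f'pics/{n}.png',cv2.cvtColor(im,cv2.COLOR_RGB2BGR))
def wrist(n=None):
    s=read_state(); d=snapshot('wrist')
    if n: save(d['image'],n)
    return d['image'],cam(d,s),s
E
python3 - <<'E'
from h import *
d=snapshot('top');c=cam(d)
save(cv2.resize(d['image'][120:250,200:420],None,fx=3.6,fy=3.6,interpolation=cv2.INTER_CUBIC),'zoom')
px=[(228,147),(256,222),(336,208),(397,156),(345,197),(357,187),(374,173),(388,163),(304,199),(304,229),(332,115),(234,123)]
print(ray(*c,px,[.045]*8+[.03,.06,.05,.02]).round(3))
s=read_state();d=snapshot('wrist');print(d['hand_eye'].round(3),d['vertical_fov'],d['cx'],d['cy'],d['D'])
E
```

```text
[[ 0.682  0.234  0.045]
 [ 0.449  0.146  0.045]
 [ 0.488 -0.098  0.045]
 [ 0.647 -0.29   0.045]
 [ 0.522 -0.126  0.045]
 [ 0.552 -0.164  0.045]
 [ 0.595 -0.217  0.045]
 [ 0.625 -0.261  0.045]
 [ 0.518 -0.     0.03 ]
 [ 0.425 -0.     0.06 ]
 [ 0.778 -0.09   0.05 ]
 [ 0.765  0.221  0.02 ]]
[[-0.001 -0.952 -0.307  0.079]
 [ 1.    -0.001  0.    -0.001]
 [-0.    -0.307  0.952  0.03 ]
 [ 0.     0.     0.     1.   ]] 60.60106931837588 322.6250129762191 200.87066503054342 [-0.03033708  0.          0.          0.          0.        ]
```

View pics/zoom.png

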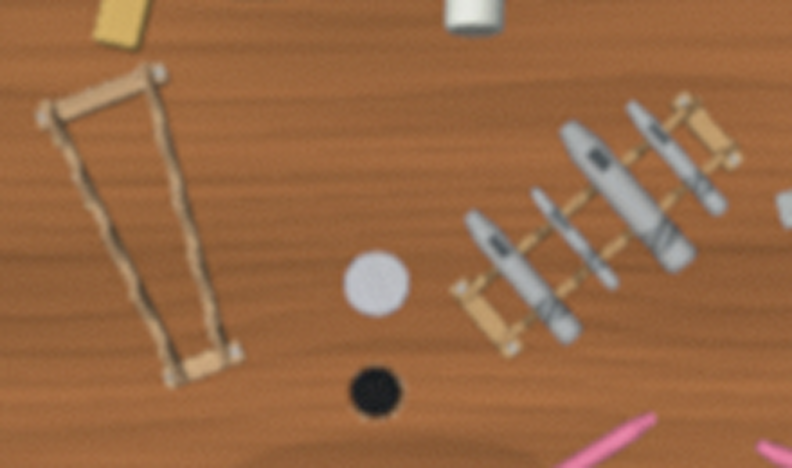

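The zoom shows the graded rack's wide end at upper left (ends 45,115 and 158,72) and its narrow end at lower right (172,380 and 234,352). All four punches have their heads at lower right. I'll move above the graded rack for a close look, then to the bench rack.

```bash
python3 -m jog '[0.99,-0.82,-0.1,0,0,-0.036, 0.99,-0.82,-0.1,0,0,-0.036, 0.99,-0.82,-0.1,0,0,-0.036, 0.99,-0.82,-0.1,0,0,-0.036, 0.99,-0.82,-0.1,0,0,-0.036, 0.99,-0.82,-0.1,0,0,-0.036, 0.99,-0.82,-0.1,0,0,-0.036, 0.99,-0.82,-0.1,0,0,-0.036, 0.99,-0.82,-0.1,0,0,-0.036, 0.99,-0.82,-0.1,0,0,-0.036, 0.99,-0.82,-0.1,0,0,-0.036, 0.99,-0.82,-0.1,0,0,-0.036, 0.99,-0.82,-0.1,0,0,-0.036, 0.99,-0.82,-0.1,0,0,-0.036, 0,0,0,0,0,0, 0,0,0,0,0,0]' 0
python3 -c "
from h import *
import pickle
im,c,s=wrist('g1');pickle.dump((im,c,s),open('g1.pkl','wb'));print(s['time_s'],s['width'],s['q'].round(2))"
```

```text
time_s: 1.8
ee_pos: [0.5634, 0.1909, 0.3692]
eef_rot: [0.572, 0.82, -0.0, -0.0]
wrist_force: [-0.8, -0.3, 0.5]
width: 0.0427
grasp_force: 0.0
1.8 0.042728210262425244 [ 0.13  0.49  1.33  0.    1.32 -0.22]
```

View pics/g1.png

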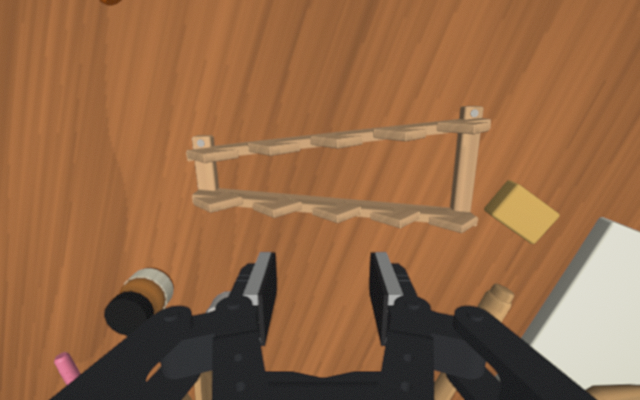

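The wrist view shows the graded rack with its narrow end at left (190,155 to 195,200) and its wide end at right (490,125 to 475,225). I'll enlarge it.

```bash
python3 -c "
from h import *
import pickle
im,c,s=pickle.load(open('g1.pkl','rb'))
save(cv2.resize(im[95:240,180:500],None,fx=2.5,fy=2.5,interpolation=cv2.INTER_CUBIC),'g1z')
print(ray(*c,[(188,155),(490,125),(195,205),(475,228)],[.045]*4).round(4))"
```

```text
[[0.4436 0.1741 0.045 ]
 [0.6779 0.2877 0.045 ]
 [0.4603 0.1314 0.045 ]
 [0.7102 0.1992 0.045 ]]
```

View pics/g1z.png

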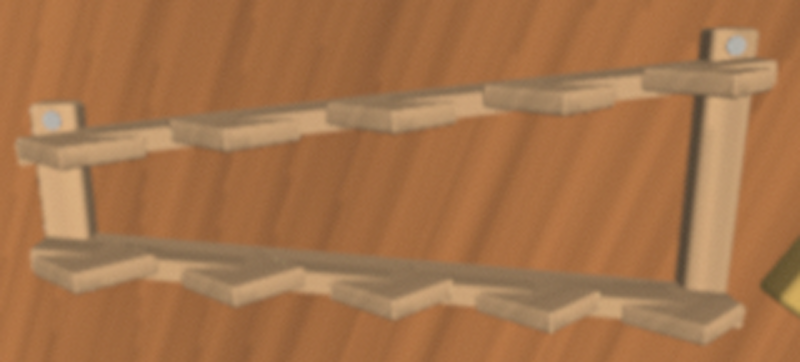

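```bash
python3 -m jog '[0,-1,0,0,0,-0.05, 0,-1,0,0,0,-0.05, 0,-1,0,0,0,-0.05, 0,-1,0,0,0,-0.05, 0,-1,0,0,0,-0.05, 0,-1,0,0,0,-0.05, 0,-1,0,0,0,-0.05, 0,-1,0,0,0,-0.05, 0,-1,0,0,0,-0.05, 0,-1,0,0,0,-0.05, 0,-1,0,0,0,-0.05, 0,-1,0,0,0,-0.05, 0,-1,0,0,0,-0.05, 0,-1,0,0,0,-0.05, 0,-1,0,0,0,-0.05, 0,0,0,0,0,-0.033, 0,0,0,0,0,0, 0,0,0,0,0,0]' 0
python3 -c "
from h import *
import pickle
im,c,s=wrist('b1');pickle.dump((im,c,s),open('b1.pkl','wb'));print(s['time_s'],s['width'],s['q'].round(2))"
```

```text
time_s: 3.65
ee_pos: [0.5634, -0.1828, 0.3699]
eef_rot: [0.94, 0.342, 0.0, -0.0]
wrist_force: [0.3, -0.6, -0.4]
width: 0.0428
grasp_force: 0.0
3.65 0.0428125562210765 [-0.51  0.49  1.34  0.    1.32  0.36]
```

View pics/b1.png

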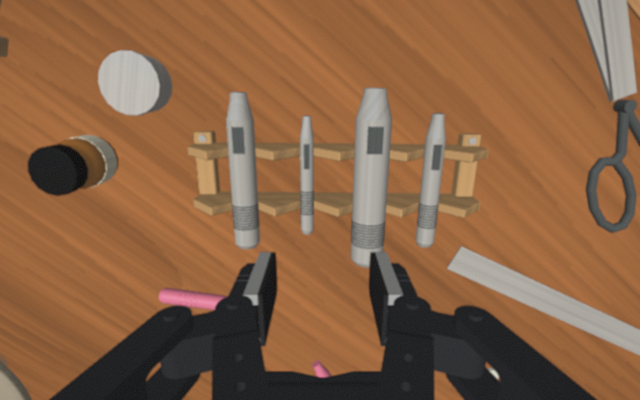

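The view shows the punches left to right as L (242), S (307), XL (371) and M (431), with tips up and heads at rows 245, 233, 262 and 246. Next I'll work out the poses.

```bash
cat > meas.py <<'E'
from h import *
import pickle
im,c,s=pickle.load(open('g1.pkl','rb'))
lo=np.array([(75,290),(237,303),(395,317),(552,330),(705,342)])/2.5+[180,95]
up=np.array([(62,167),(222,150),(392,131),(560,114),(738,95)])/2.5+[180,95]
P=ray(*c,np.r_[lo,up],[.056]*10)[:,:2]
y=np.array([-112,-56,0,56,112])/1e3; w=.050+(y+.084)*.011/.056
M=np.r_[np.c_[w/2+.004,y],np.c_[-(w/2-.004),y]]
def rigid(M,P):
    m,p=M.mean(0),P.mean(0);A=M-m;B=P-p
    t=np.arctan2((A[:,0]*B[:,1]-A[:,1]*B[:,0]).sum(),(A*B).sum())
    Rm=np.array([[np.cos(t),-np.sin(t)],[np.sin(t),np.cos(t)]]);return Rm,p-Rm@m,t
Rm,t0,th=rigid(M,P);print('rack origin',t0.round(4),'y dir deg',np.degrees(th)+90);print('resid mm',((M@Rm.T+t0-P)*1e3).round(1).tolist())
for n,yy in zip(('s','m','l','xl'),(-.084,-.028,.028,.084)): print(n,'target',(Rm@[0,yy]+t0).round(4))
im,c,s=pickle.load(open('b1.pkl','rb'))
hsv=cv2.cvtColor(im,cv2.COLOR_RGB2HSV);m=((hsv[...,1]<50)&(hsv[...,2]>60)).astype('uint8');
box=np.zeros_like(m);box[84:268,222:450]=1;m*=box
for n,x0,zo,r,L,hb in(('s',307,.038,.006,.108,.052),('m',431,.0405,.0085,.122,.058),('l',242,.0443,.0115,.138,.066),('xl',371,.0492,.015,.155,.074)):
    k=m[:,x0-24:x0+24]; rows=[i for i in range(84,268) if k[i].sum()>2]
    if n=='xl': print('xl rows widths',[(i,int(k[i].sum())) for i in rows[::8]])
    mid=np.array([[np.flatnonzero(k[i]).min()/2+np.flatnonzero(k[i]).max()/2+x0-24,i] for i in rows])
    body=mid[int(.3*len(mid)):int(.9*len(mid))]
    Q=ray(*c,body,[zo+.0]*len(body))[:,:2]
    vx,vy,cx,cy=cv2.fitLine(Q.astype('float32'),2,0,.01,.01).ravel(); u=np.array([vx,vy]);u*=np.sign(u[0])
    he=ray(*c,[[mid[-1,0],rows[-1]+.5]],[zo+r])[0,:2]; te=ray(*c,[[mid[0,0],rows[0]-.5]],[zo-r*.3])[0,:2]
    h=(he-[cx,cy])@u; t=(te-[cx,cy])@u
    o=np.array([cx,cy])+u*((h+hb)+(t-L+hb))/2
    print(n,'origin',o.round(4),'dir',np.degrees(np.arctan2(u[1],u[0])).round(1),'len',(t-h).round(4),'true',L,rows[0],rows[-1])
E
python3 meas.py
```

```text
rack origin [0.5725 0.1993] y dir deg 20.810975192175405
resid mm [[0.3, -0.5], [-0.5, -0.9], [-0.4, -0.4], [-0.4, -0.3], [0.0, -0.3], [-0.4, -0.1], [1.1, 0.9], [0.5, 0.5], [1.0, 1.1], [-1.2, -0.0]]
s target [0.494  0.1695]
m target [0.5464 0.1894]
l target [0.5987 0.2093]
xl target [0.6511 0.2292]
s origin [ 0.5553 -0.1703] dir 39.4 len 0.1071 true 0.108 116 233
m origin [ 0.6235 -0.2598] dir 39.5 len 0.1211 true 0.122 113 246
l origin [ 0.5149 -0.1306] dir 39.4 len 0.1563 true 0.138 92 267
xl rows widths [(88, 15), (96, 24), (104, 27), (112, 32), (120, 35), (128, 35), (136, 34), (144, 35), (152, 34), (160, 34), (168, 34), (176, 34), (184, 33), (192, 34), (200, 33), (208, 32), (216, 33), (224, 32), (232, 32), (240, 31), (248, 32), (256, 32), (264, 28)]
xl origin [ 0.5897 -0.2149] dir 39.4 len 0.1547 true 0.155 88 267
```

```bash
python3 -m jog '[-0.32,0.5,-0.9,0,0,-0.007, 0,0,-0.9,0,0,0, 0,0,-0.9,0,0,0, 0,0,-0.9,0,0,0, 0,0,-0.8,0,0,0, 0,0,0,0,0,0, 0,0,0,0,0,0]' 0.3
python3 -c "
from h import *
import pickle
im,c,s=wrist('s1');pickle.dump((im,c,s),open('s1.pkl','wb'));print(s['time_s'],s['ee_pos'].round(4))
# expected S axis pixel line at the grip and predicted tool-axis
print(proj(*c,[[.5553,-.1703,.038],[*s['ee_pos'][:2],.038]]).round(1))"
```

```text
time_s: 4.4
ee_pos: [0.5556, -0.171, 0.2604]
eef_rot: [0.942, 0.336, 0.0, 0.0]
wrist_force: [0.3, -0.1, 1.2]
width: 0.0298
grasp_force: 0.0
4.4 [ 0.5556 -0.171   0.2604]
[[321.3 225.4]
 [322.5 225.7]]
```

View pics/s1.png

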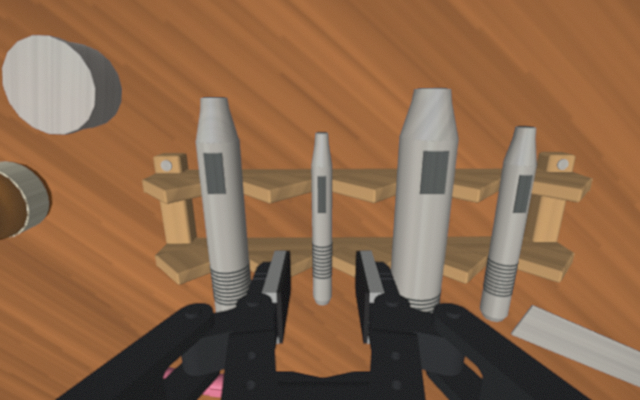

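S is centred between the pads (axis at column 321, tip at row 132, head at row 304). Descend and grip.

```bash
python3 -m jog '[0,0,-0.9,0,0,0, 0,0.02,-0.9,0,0,0, 0,0,-0.9,0,0,0, 0,0,0,0,0,0, 0,0,0,0,0,0]' 0.3 && python3 -m jog '[0,0,0,0,0,0, 0,0,0,0,0,0, 0,0,0,0,0,0, 0,0,0,0,0,0, 0,0,0,0,0,0]' 1; python3 -c "
from h import *
im,c,s=wrist('s2');print(s['wrist_force'],s['width'],s['ee_pos'])"
```

```text
time_s: 4.95
ee_pos: [0.5558, -0.171, 0.1936]
eef_rot: [0.942, 0.335, 0.001, 0.001]
wrist_force: [0.2, 0.2, 0.3]
width: 0.0297
grasp_force: 0.0
time_s: 5.45
ee_pos: [0.5558, -0.171, 0.1939]
eef_rot: [0.942, 0.335, 0.001, 0.001]
wrist_force: [-1.7, 1.2, 7.8]
width: 0.0096
grasp_force: 58.5
[-1.72446983  1.20585337  7.76817915] 0.00955561120814747 [ 0.55578369 -0.17102674  0.19394358]
```

```bash
python3 -m jog '[0,0,0.5,0,0,0, 0,0,1,0,0,0, 0,0,1,0,0,0, 0,0,0.5,0,0,0, -0.177,0.973,0,0,0,0.057, -0.177,0.973,0,0,0,0.057, -0.177,0.973,0,0,0,0.057, -0.177,0.973,0,0,0,0.057, -0.177,0.973,0,0,0,0.057, -0.177,0.973,0,0,0,0.057, -0.177,0.973,0,0,0,0.057, -0.177,0.973,0,0,0,0.057, -0.177,0.973,0,0,0,0.057, -0.177,0.973,0,0,0,0.057, -0.177,0.973,0,0,0,0.057, -0.177,0.973,0,0,0,0.057, -0.177,0.973,0,0,0,0.057, -0.177,0.973,0,0,0,0.057, 0,0,0,0,0,0, 0,0,0,0,0,0]' 1; python3 -c "
from h import *
im,c,s=wrist('s3');print(s['wrist_force'],s['width'],s['ee_pos'])
y=R.from_quat(s['eef_rot']).as_matrix()[:,1];print('yaw',np.degrees(np.arctan2(y[1],y[0])))
P=[[.494,.1695,.038],[.494+.025*-.355,.1695+.025*.935,.036],[.494+.025*.355,.1695-.025*.935,.036]];print(proj(*c,P).round(1))"
```

```text
time_s: 7.5
ee_pos: [0.4933, 0.1698, 0.2673]
eef_rot: [0.567, 0.824, -0.0, 0.0]
wrist_force: [0.5, 0.1, -1.2]
width: 0.0099
grasp_force: 58.4
[ 0.45765318  0.08785387 -1.17162032] 0.009885124680877795 [0.49329144 0.16978459 0.26728617]
yaw 20.95970463224924
[[325.1 223.1]
 [325.3 183.5]
 [324.9 257.7]]
```

View pics/s3.png

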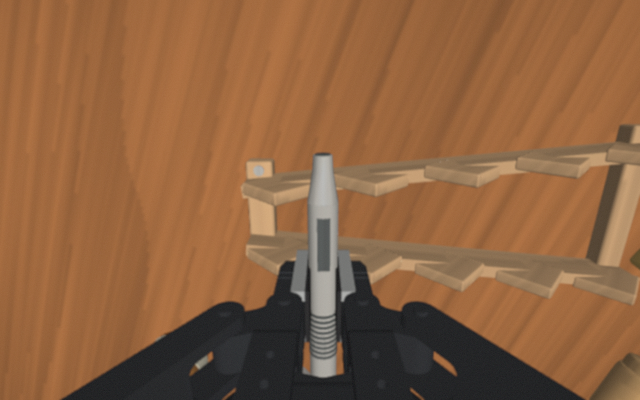

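The tip is at (322,155) and the notch between the peaks at columns 275 and 375 is centred near 325, so S is lined up. Lower it, checking the force.

```bash
python3 -m jog '[0.03,-0.01,-0.9,0,0,0, 0,0,-0.9,0,0,0, 0,0,-0.6,0,0,0, 0,0,-0.25,0,0,0, 0,0,-0.18,0,0,0, 0,0,-0.08,0,0,0, 0,0,0,0,0,0]' 1; python3 -c "
from h import *
im,c,s=wrist('s4');print(s['wrist_force'],s['width'],s['ee_pos'])"
```

```text
time_s: 8.25
ee_pos: [0.4943, 0.1693, 0.1948]
eef_rot: [0.567, 0.824, 0.0, 0.0]
wrist_force: [0.3, -0.2, -1.0]
width: 0.0101
grasp_force: 58.5
[ 0.31149359 -0.16343182 -1.01166853] 0.010098857364462572 [0.49434265 0.16926555 0.19480596]
```

```bash
python3 -m jog '[0,0,-0.03,0,0,0, 0,0,0,0,0,0]' 1|grep -E "pos|force"; python3 -m jog '[0,0,-0.03,0,0,0, 0,0,0,0,0,0]' 1|grep -E "pos|force"
```

```text
ee_pos: [0.4943, 0.1694, 0.1941]
wrist_force: [1.3, 0.7, 0.7]
grasp_force: 58.6
ee_pos: [0.4944, 0.1695, 0.1939]
wrist_force: [-2.6, -1.2, 9.6]
grasp_force: 59.5
```

```bash
python3 -m jog '[0,0,0,0,0,0, 0,0,0,0,0,0, 0,0,0,0,0,0]' 0.45|grep -E "pos|force|wid"; python3 -m jog '[0,0,0.6,0,0,0, 0,0,1,0,0,0, 0,0,1,0,0,0, 0,0,1,0,0,0, 0,0,0,0,0,0, 0,0,0,0,0,0]' 0.45;  python3 -c "
from h import *
import pickle
im,c,s=wrist('s5');pickle.dump((im,c,s),open('s5.pkl','wb'))"
```

```text
ee_pos: [0.4941, 0.1694, 0.1929]
wrist_force: [0.5, 0.7, -0.8]
width: 0.0237
grasp_force: 0.0
time_s: 9.6
ee_pos: [0.494, 0.1694, 0.2828]
eef_rot: [0.567, 0.824, 0.0, 0.0]
wrist_force: [-0.0, 0.6, -0.8]
width: 0.0236
grasp_force: 0.0
```

View pics/s5.png

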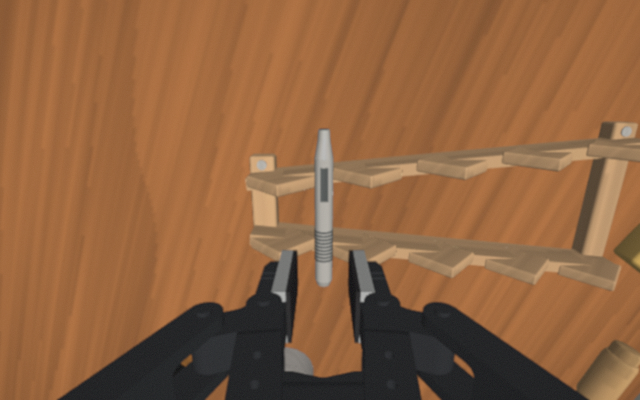

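S is seated (tip at 324,129; head at 324,286). I'll check its pose numerically and fix L's estimate using its true head row.

```bash
cat > pm.py <<'E'
from h import *
import pickle
G={'s':(.038,.006,.108,.052),'m':(.0405,.0085,.122,.058),'l':(.0443,.0115,.138,.066),'xl':(.0492,.015,.155,.074)}
def punch(im,c,n,x0,hw,r0,r1):
    zo,r,L,hb=G[n];hsv=cv2.cvtColor(im,cv2.COLOR_RGB2HSV);m=((hsv[...,1]<50)&(hsv[...,2]>60))
    k=m[:,x0-hw:x0+hw];rows=[i for i in range(r0,r1) if k[i].sum()>2]
    mid=np.array([[np.mean(np.flatnonzero(k[i])[[0,-1]])+x0-hw,i] for i in rows])
    b=mid[int(.3*len(mid)):int(.9*len(mid))];Q=ray(*c,b,[zo]*len(b))[:,:2]
    vx,vy,cx,cy=cv2.fitLine(Q.astype('float32'),2,0,.01,.01).ravel();u=np.array([vx,vy]);u*=np.sign(u[1])
    h=(ray(*c,[[mid[-1,0],rows[-1]+.5]],[zo+r])[0,:2]-[cx,cy])@u;t=(ray(*c,[[mid[0,0],rows[0]-.5]],[zo-r*.3])[0,:2]-[cx,cy])@u
    o=np.array([cx,cy])+u*(h+hb+t-L+hb)/2
    print(n,o.round(4),'dir',np.degrees(np.arctan2(u[1],u[0])).round(1),'len',(t-h).round(4),'true',L,'rows',rows[0],rows[-1])
E
python3 -c "
from pm import *
im,c,s=pickle.load(open('s5.pkl','rb'));punch(im,c,'s',324,14,110,300)
im,c,s=pickle.load(open('b1.pkl','rb'));punch(im,c,'l',242,18,84,250)"
```

```text
s [0.4935 0.1697] dir 111.0 len 0.1068 true 0.108 rows 129 285
l [ 0.5224 -0.1245] dir 39.4 len 0.1369 true 0.138 rows 92 248
```

```bash
python3 -m jog '[0.288,-0.954,0,0,0,-0.0442, 0.288,-0.954,0,0,0,-0.0442, 0.288,-0.954,0,0,0,-0.0442, 0.288,-0.954,0,0,0,-0.0442, 0.288,-0.954,0,0,0,-0.0442, 0.288,-0.954,0,0,0,-0.0442, 0.288,-0.954,0,0,0,-0.0442, 0.288,-0.954,0,0,0,-0.0442, 0.288,-0.954,0,0,0,-0.0442, 0.288,-0.954,0,0,0,-0.0442, 0.288,-0.954,0,0,0,-0.0442, 0.288,-0.954,0,0,0,-0.0442, 0.288,-0.954,0,0,0,-0.0442, 0.288,-0.954,0,0,0,-0.0442, 0.288,-0.954,0,0,0,-0.0442, 0.288,-0.954,0,0,0,-0.0442, 0.288,-0.954,0,0,0,-0.0442, 0.288,-0.954,0,0,0,-0.0442, 0,0,0,0,0,0, 0,0,0,0,0,0]' 0.25; python3 -c "
from pm import *
im,c,s=wrist('m1');y=R.from_quat(s['eef_rot']).as_matrix()[:,1];print('yaw',np.degrees(np.arctan2(y[1],y[0])),s['ee_pos'])
p=proj(*c,[[.6235,-.2598,.0405]])[0];print(p);punch(im,c,'m',int(p[0]),22,100,int(p[1])+75)"
```

```text
time_s: 11.65
ee_pos: [0.6236, -0.2598, 0.2813]
eef_rot: [0.941, 0.337, -0.001, -0.001]
wrist_force: [0.4, 0.6, 0.7]
width: 0.0323
grasp_force: 0.0
yaw -50.60840248580078 [ 0.62356812 -0.25978446  0.28134743]
[323.52075177 214.94664316]
m [ 0.6261 -0.2572] dir 39.6 len 0.1132 true 0.122 rows 116 288
```

```bash
python3 -m jog '[-0.02,0,-0.9,0,0,0, 0,0,-0.9,0,0,0, 0,0,-0.9,0,0,0, 0,0,-0.5,0,0,0, 0,0,-0.23,0,0,0, 0,0,0,0,0,0]' 0.25 && python3 -m jog '[0,0,0,0,0,0, 0,0,0,0,0,0, 0,0,0,0,0,0, 0,0,0,0,0,0]' 1
```

```text
time_s: 12.3
ee_pos: [0.6233, -0.2595, 0.197]
eef_rot: [0.941, 0.337, -0.0, -0.0]
wrist_force: [-0.4, -0.7, -0.7]
width: 0.0318
grasp_force: 0.0
time_s: 12.7
ee_pos: [0.6235, -0.2599, 0.1985]
eef_rot: [0.942, 0.337, 0.001, 0.001]
wrist_force: [-1.1, 2.1, 6.2]
width: 0.0149
grasp_force: 58.7
```

```bash
python3 -m jog '[0,0,0.5,0,0,0, 0,0,1,0,0,0, 0,0,1,0,0,0, 0,0,0.5,0,0,0]' 1|grep pos; python3 -m jog '[-0.162,0.946,0,0,0,0.0418, -0.162,0.946,0,0,0,0.0418, -0.162,0.946,0,0,0,0.0418, -0.162,0.946,0,0,0,0.0418, -0.162,0.946,0,0,0,0.0418, -0.162,0.946,0,0,0,0.0418, -0.162,0.946,0,0,0,0.0418, -0.162,0.946,0,0,0,0.0418, -0.162,0.946,0,0,0,0.0418, -0.162,0.946,0,0,0,0.0418, -0.162,0.946,0,0,0,0.0418, -0.162,0.946,0,0,0,0.0418, -0.162,0.946,0,0,0,0.0418, -0.162,0.946,0,0,0,0.0418, -0.162,0.946,0,0,0,0.0418, -0.162,0.946,0,0,0,0.0418, -0.162,0.946,0,0,0,0.0418, -0.162,0.946,0,0,0,0.0418, -0.162,0.946,0,0,0,0.0418, 0,0,0,0,0,0]' 1; python3 -m jog '[0,0,0,0,0,0]'
```

```text
ee_pos: [0.6234, -0.26, 0.2751]
time_s: 15.1
ee_pos: [0.5455, 0.1917, 0.272]
eef_rot: [0.566, 0.825, -0.0, -0.0]
wrist_force: [0.5, 0.0, -1.3]
width: 0.0151
grasp_force: 58.7
time_s: 15.2
ee_pos: [0.5462, 0.1895, 0.272]
eef_rot: [0.568, 0.823, -0.0, -0.0]
wrist_force: [-0.2, 0.3, -1.6]
width: 0.0149
grasp_force: 58.7
```

```bash
python3 -m jog '[0,0,-0.9,0,0,0, 0,0,-0.9,0,0,0, 0,0,-0.6,0,0,0, 0,0,-0.3,0,0,0, 0,0,-0.12,0,0,0, 0,0,-0.06,0,0,0, 0,0,0,0,0,0]' 1|grep -E "pos|force"; python3 -m jog '[0,0,-0.03,0,0,0, 0,0,0,0,0,0]' 1|grep -E "pos|force"
```

```text
ee_pos: [0.5465, 0.1893, 0.2008]
wrist_force: [-0.5, -0.7, -2.4]
grasp_force: 58.8
ee_pos: [0.5464, 0.1895, 0.1998]
wrist_force: [0.5, 0.3, -2.3]
grasp_force: 58.8
```

```bash
python3 -m jog '[0,0,-0.03,0,0,0, 0,0,0,0,0,0]' 1|grep -E "pos|t_force"; python3 -m jog '[0,0,-0.03,0,0,0, 0,0,0,0,0,0]' 1|grep -E "pos|t_force"; python3 -m jog '[0,0,-0.02,0,0,0, 0,0,0,0,0,0]' 1|grep -E "pos|t_force"
```

```text
ee_pos: [0.5463, 0.1895, 0.1988]
wrist_force: [0.7, 0.8, -2.0]
ee_pos: [0.5464, 0.1895, 0.1985]
wrist_force: [-0.9, 0.4, 2.6]
ee_pos: [0.5464, 0.1896, 0.1984]
wrist_force: [-1.7, -0.3, 9.6]
```

```bash
python3 -m jog '[0,0,0,0,0,0, 0,0,0,0,0,0, 0,0,0,0,0,0]' 0.3|grep -E "pos|force|wid"; python3 -m jog '[0,0,0.5,0,0,0, 0,0,1,0,0,0, 0,0,1,0,0,0, 0,0,0.8,0,0,0, -0.069,-0.897,0,0,0,-0.0567, -0.069,-0.897,0,0,0,-0.0567, -0.069,-0.897,0,0,0,-0.0567, -0.069,-0.897,0,0,0,-0.0567, -0.069,-0.897,0,0,0,-0.0567, -0.069,-0.897,0,0,0,-0.0567, -0.069,-0.897,0,0,0,-0.0567, -0.069,-0.897,0,0,0,-0.0567, -0.069,-0.897,0,0,0,-0.0567, -0.069,-0.897,0,0,0,-0.0567, -0.069,-0.897,0,0,0,-0.0567, -0.069,-0.897,0,0,0,-0.0567, -0.069,-0.897,0,0,0,-0.0567, -0.069,-0.897,0,0,0,-0.0567, 0,0,0,0,0,0, 0,0,0,0,0,0]' 0.18;python3 -c "
from pm import *
im,c,s=wrist('l1');y=R.from_quat(s['eef_rot']).as_matrix()[:,1];print('yaw',np.degrees(np.arctan2(y[1],y[0])),s['ee_pos'])
p=proj(*c,[[.5224,-.1245,.0443]])[0];print(p);punch(im,c,'l',int(p[0]),24,60,int(p[1])+120)"
```

```text
ee_pos: [0.5463, 0.1895, 0.1973]
wrist_force: [-0.4, -0.5, -1.0]
width: 0.03
grasp_force: 0.0
time_s: 19.0
ee_pos: [0.5221, -0.1244, 0.2804]
eef_rot: [0.941, 0.337, 0.0, 0.0]
wrist_force: [-0.1, -0.4, -0.4]
width: 0.0351
grasp_force: 0.0
yaw -50.55843202329098 [ 0.52212808 -0.124394    0.28044197]
[322.95913056 217.53309635]
l [ 0.5226 -0.1248] dir 39.5 len 0.1361 true 0.138 rows 103 314
```

View pics/l1.png

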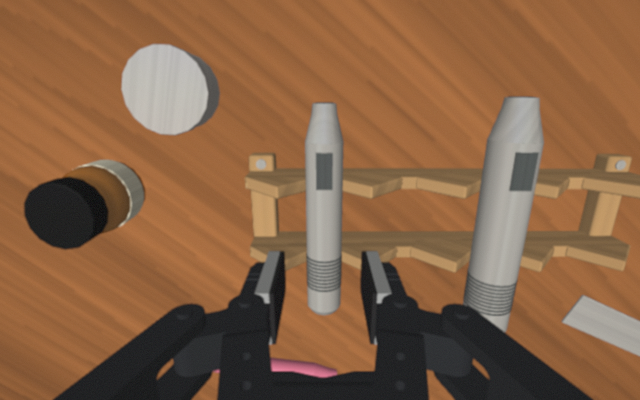

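L is centred (tip at 323,103; head at 323,314). Grip it.

```bash
python3 -m jog '[0,0,-0.9,0,0,0, 0,0,-0.9,0,0,0, 0,0,-0.9,0,0,0, 0,0,-0.4,0,0,0, 0,0,-0.14,0,0,0, 0,0,0,0,0,0]' 0.18 |grep -E "pos|force"&& python3 -m jog '[0,0,0,0,0,0, 0,0,0,0,0,0, 0,0,0,0,0,0, 0,0,0,0,0,0]' 1
```

```text
ee_pos: [0.5224, -0.1242, 0.1993]
wrist_force: [-0.2, 0.1, 0.7]
grasp_force: 0.0
time_s: 20.05
ee_pos: [0.5226, -0.1246, 0.2001]
eef_rot: [0.941, 0.337, 0.001, 0.001]
wrist_force: [0.1, -0.2, 6.9]
width: 0.0217
grasp_force: 58.9
```

```bash
python3 -m jog '[0,0,0.5,0,0,0, 0,0,1,0,0,0, 0,0,1,0,0,0, 0,0,0.5,0,0,0, 0.217,0.954,0,0,0,0.0566, 0.217,0.954,0,0,0,0.0566, 0.217,0.954,0,0,0,0.0566, 0.217,0.954,0,0,0,0.0566, 0.217,0.954,0,0,0,0.0566, 0.217,0.954,0,0,0,0.0566, 0.217,0.954,0,0,0,0.0566, 0.217,0.954,0,0,0,0.0566, 0.217,0.954,0,0,0,0.0566, 0.217,0.954,0,0,0,0.0566, 0.217,0.954,0,0,0,0.0566, 0.217,0.954,0,0,0,0.0566, 0.217,0.954,0,0,0,0.0566, 0.217,0.954,0,0,0,0.0566, 0,0,0,0,0,0, 0,0,0,0,0,0]' 1
```

```text
time_s: 22.05
ee_pos: [0.5978, 0.2096, 0.2733]
eef_rot: [0.569, 0.823, -0.001, -0.001]
wrist_force: [-0.3, -0.1, -3.6]
width: 0.0213
grasp_force: 59.4
```

```bash
python3 -m jog '[0.03,-0.01,-0.9,0,0,0, 0,0,-0.9,0,0,0, 0,0,-0.6,0,0,0, 0,0,-0.3,0,0,0, 0,0,-0.12,0,0,0, 0,0,-0.05,0,0,0, 0,0,0,0,0,0]' 1|grep -E "pos|force"; python3 -m jog '[0,0,-0.03,0,0,0, 0,0,0,0,0,0]' 1|grep -E "pos|t_force"
```

```text
ee_pos: [0.599, 0.2092, 0.2029]
wrist_force: [0.1, 0.2, -3.9]
grasp_force: 59.4
ee_pos: [0.5989, 0.2092, 0.2018]
wrist_force: [0.7, -0.1, -3.7]
```

```bash
for i in 1 2 ; do :; done; python3 -m jog '[0,0,-0.04,0,0,0, 0,0,0,0,0,0]' 1|grep -E "pos|t_force"; python3 -m jog '[0,0,-0.03,0,0,0, 0,0,0,0,0,0]' 1|grep -E "pos|t_force"
```

```text
ee_pos: [0.599, 0.2092, 0.2007]
wrist_force: [0.6, 1.0, -3.0]
ee_pos: [0.5991, 0.2093, 0.2002]
wrist_force: [0.0, 0.7, 0.1]
```

```bash
python3 -m jog '[0,0,-0.02,0,0,0, 0,0,0,0,0,0]' 1|grep -E "pos|t_force"
```

```text
ee_pos: [0.5991, 0.2093, 0.2001]
wrist_force: [0.6, 0.4, 4.8]
```

```bash
python3 -m jog '[0,0,0,0,0,0, 0,0,0,0,0,0, 0,0,0,0,0,0]' 0.18|grep -E "pos|force|wid"; python3 -m jog '[0,0,0.5,0,0,0, 0,0,1,0,0,0, 0,0,1,0,0,0, 0,0,0.8,0,0,0]' 0.18|grep pos; python3 -m jog '[-0.021,-0.943,0,0,0,-0.0441, -0.021,-0.943,0,0,0,-0.0441, -0.021,-0.943,0,0,0,-0.0441, -0.021,-0.943,0,0,0,-0.0441, -0.021,-0.943,0,0,0,-0.0441, -0.021,-0.943,0,0,0,-0.0441, -0.021,-0.943,0,0,0,-0.0441, -0.021,-0.943,0,0,0,-0.0441, -0.021,-0.943,0,0,0,-0.0441, -0.021,-0.943,0,0,0,-0.0441, -0.021,-0.943,0,0,0,-0.0441, -0.021,-0.943,0,0,0,-0.0441, -0.021,-0.943,0,0,0,-0.0441, -0.021,-0.943,0,0,0,-0.0441, -0.021,-0.943,0,0,0,-0.0441, -0.021,-0.943,0,0,0,-0.0441, -0.021,-0.943,0,0,0,-0.0441, -0.021,-0.943,0,0,0,-0.0441, 0,0,0,0,0,0, 0,0,0,0,0,0]' 0;python3 -c "
from pm import *
im,c,s=wrist('x1');y=R.from_quat(s['eef_rot']).as_matrix()[:,1];print('yaw',np.degrees(np.arctan2(y[1],y[0])),s['ee_pos'])
p=proj(*c,[[.5897,-.2149,.0492]])[0];print(p);punch(im,c,'xl',int(p[0]),30,50,int(p[1])+130)"
```

```text
ee_pos: [0.5988, 0.2091, 0.1989]
wrist_force: [-0.7, 1.1, -0.5]
width: 0.0346
grasp_force: 0.0
ee_pos: [0.5989, 0.2092, 0.2842]
time_s: 26.25
ee_pos: [0.5893, -0.2151, 0.2822]
eef_rot: [0.942, 0.336, 0.0, 0.0]
wrist_force: [0.3, 1.1, 0.1]
width: 0.0426
grasp_force: 0.0
yaw -50.70484807402554 [ 0.58933397 -0.21513453  0.28223158]
[322.6566157  218.80270944]
xl [ 0.5902 -0.2142] dir 39.4 len 0.1531 true 0.155 rows 85 329
```

View pics/x1.png

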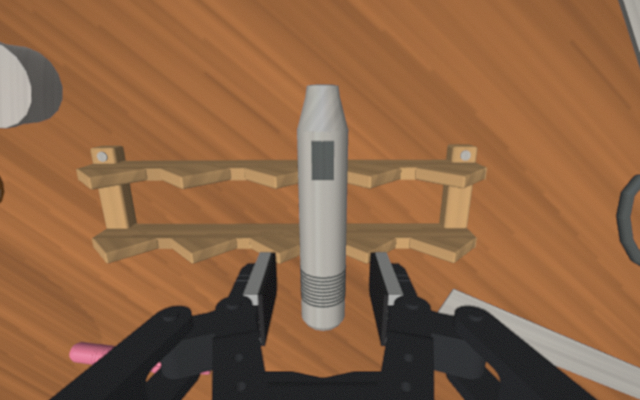

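XL is centred (tip at 323,85; head at 323,329). Grip it.

```bash
python3 -m jog '[0.03,0.02,-0.9,0,0,0, 0,0,-0.9,0,0,0, 0,0,-0.9,0,0,0, 0,0,-0.3,0,0,0, 0,0,-0.12,0,0,0, 0,0,0,0,0,0]' 0 |grep -E "pos|force"&& python3 -m jog '[0,0,0,0,0,0, 0,0,0,0,0,0, 0,0,0,0,0,0, 0,0,0,0,0,0]' 1
```

```text
ee_pos: [0.5904, -0.2143, 0.2044]
wrist_force: [-0.0, -0.4, -0.6]
grasp_force: 0.0
time_s: 27.3
ee_pos: [0.5903, -0.2144, 0.2051]
eef_rot: [0.942, 0.336, 0.0, 0.0]
wrist_force: [-3.4, 4.0, 6.6]
width: 0.0283
grasp_force: 59.0
```

```bash
python3 -m jog '[0,0,0.5,0,0,0, 0,0,1,0,0,0, 0,0,1,0,0,0, 0,0,0.5,0,0,0]' 1|grep pos; python3 -m jog '[0.128,0.934,0,0,0,0.0418, 0.128,0.934,0,0,0,0.0418, 0.128,0.934,0,0,0,0.0418, 0.128,0.934,0,0,0,0.0418, 0.128,0.934,0,0,0,0.0418, 0.128,0.934,0,0,0,0.0418, 0.128,0.934,0,0,0,0.0418, 0.128,0.934,0,0,0,0.0418, 0.128,0.934,0,0,0,0.0418, 0.128,0.934,0,0,0,0.0418, 0.128,0.934,0,0,0,0.0418, 0.128,0.934,0,0,0,0.0418, 0.128,0.934,0,0,0,0.0418, 0.128,0.934,0,0,0,0.0418, 0.128,0.934,0,0,0,0.0418, 0.128,0.934,0,0,0,0.0418, 0.128,0.934,0,0,0,0.0418, 0.128,0.934,0,0,0,0.0418, 0.128,0.934,0,0,0,0.0418, 0,0,0,0,0,0]' 1 |grep time; python3 -m jog '[0,0,0,0,0,0, 0,0,0,0,0,0]'
```

```text
ee_pos: [0.5903, -0.2148, 0.2812]
time_s: 29.7
time_s: 29.9
ee_pos: [0.651, 0.2282, 0.2783]
eef_rot: [0.569, 0.822, -0.0, -0.0]
wrist_force: [0.1, 0.0, -6.6]
width: 0.0283
grasp_force: 60.8
```

```bash
python3 -m jog '[0.0,0.04,-0.9,0,0,0, 0,0,-0.9,0,0,0, 0,0,-0.6,0,0,0, 0,0,-0.3,0,0,0, 0,0,-0.12,0,0,0, 0,0,-0.05,0,0,0, 0,0,0,0,0,0]' 1|grep -E "pos|force"; python3 -m jog '[0,0,-0.03,0,0,0, 0,0,0,0,0,0]' 1|grep -E "pos|t_force"
```

```text
ee_pos: [0.6512, 0.23, 0.2078]
wrist_force: [-0.5, 0.5, -7.0]
grasp_force: 60.8
ee_pos: [0.651, 0.23, 0.2067]
wrist_force: [1.0, -0.0, -6.6]
```

```bash
python3 -m jog '[0,-0.03,-0.04,0,0,0, 0,0,0,0,0,0]' 1|grep -E "pos|t_force"; python3 -m jog '[0,0,-0.03,0,0,0, 0,0,0,0,0,0]' 1|grep -E "pos|t_force"
```

```text
ee_pos: [0.6511, 0.2293, 0.2057]
wrist_force: [0.9, 0.7, -5.2]
ee_pos: [0.6513, 0.2293, 0.2053]
wrist_force: [1.8, -0.1, -0.1]
```

Contact has taken up most of the weight. One more small step, then release and back off for an overview.

```bash
python3 -m jog '[0,0,-0.02,0,0,0, 0,0,0,0,0,0]' 1|grep -E "pos|t_force"; python3 -m jog '[0,0,0,0,0,0, 0,0,0,0,0,0, 0,0,0,0,0,0]' 0.0|grep -E "pos|force|wid"; python3 -m jog '[0,0,0.5,0,0,0, 0,0,1,0,0,0, 0,0,1,0,0,0, 0,0,1,0,0,0, -0.9,-0.35,1,0,0,0, -0.9,-0.35,1,0,0,0, -0.9,-0.35,0.6,0,0,0, -0.6,-0.2,0,0,0,0, 0,0,0,0,0,0, 0,0,0,0,0,0]' 0;python3 -c "
from pm import *
im,c,s=wrist('f1');pickle.dump((im,c,s),open('f1.pkl','wb'))
print(proj(*c,[[.494,.1695,.038],[.5464,.1894,.0405],[.5987,.2093,.0443],[.6511,.2292,.0492]]).round())"
```

```text
ee_pos: [0.6513, 0.2293, 0.2052]
wrist_force: [0.9, -0.1, 5.2]
ee_pos: [0.6509, 0.2291, 0.2036]
wrist_force: [0.5, -0.5, -0.1]
width: 0.0427
grasp_force: 0.0
time_s: 32.7
ee_pos: [0.5687, 0.198, 0.3571]
eef_rot: [0.568, 0.823, 0.0, 0.0]
wrist_force: [0.2, -0.1, 0.8]
width: 0.0428
grasp_force: 0.0
[[232. 185.]
 [296. 186.]
 [361. 187.]
 [428. 188.]]
```

View pics/f1.png

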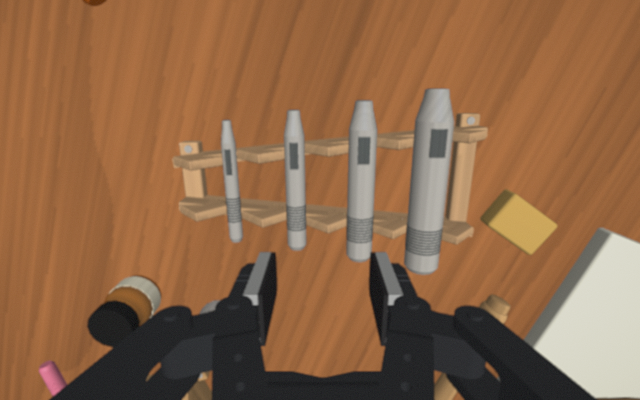

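All four are seated in size order, with S at the narrow end (232), then M (295), L (361) and XL (428). A quick numeric check before handing in.

```bash
python3 -c "
from pm import *
im,c,s=pickle.load(open('f1.pkl','rb'))
for a in (('s',231,14,105,246),('m',295,18,100,251),('l',361,18,90,263),('xl',428,27,80,276)): punch(im,c,*a)
sign_off()"
```

```text
s [0.4932 0.1696] dir 110.9 len 0.1072 true 0.108 rows 120 241
m [0.5456 0.1896] dir 111.1 len 0.1207 true 0.122 rows 110 249
l [0.5988 0.2091] dir 110.7 len 0.1363 true 0.138 rows 101 261
xl [0.6513 0.2295] dir 110.8 len 0.1531 true 0.155 rows 89 273
the job is handed in; nothing more can be done
```

All four punches are seated in the tapered rack in size order, thinnest at the narrow end, each measured within about 1 mm of its target; the job was handed in at about 33 s.

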